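# Open the push-and-turn safety cap of the bench jug

## Task

Open the jug that is bolted to the bench: press its safety cap down firmly until it bottoms (without ramming it) and, only while it is pressed, turn it anticlockwise until it comes free, then lift it off. Stand the cap the right way up, grip bar on top, flat inside the glass dish, set down gently and not dropped, and leave the brown bottle standing where it is.

Things in the scene. Friction and masses are not known exactly. Their poses are not given: they have to be found in the camera images.
- jug: White round jug, 84 mm diameter, shoulder ending 128 mm up, strapped on a 116 x 116 x 6 mm steel plate bolted to the bench: it cannot move. Handle on its +x side. Origin: centre of the plate's underside on the bench, z up. Locked, the cap's origin is 142 mm above this origin and the cap's x axis lies along the jug's x axis to within 0.1 rad.
- safety_cap: Loose grey ribbed cap on the jug, 58 mm over the ribs, 32 mm high, 80 g, with an upright grip bar across its top (46 mm long along the cap's x, 14 mm thick along its y, 22 mm high). Origin: centre of the cap's underside; z up. The flat of the cap beside the bar is 32 mm above it. Inner ridges block turning until the cap is pressed almost to the bottom, a few mm down, which must be felt.
- cap_bar (a point): Centre of the top face of the grip bar, 54 mm above the cap's underside; axes as the cap. Kept pressed, the cap turns anticlockwise seen from above, by less than a quarter turn, to a hard stop felt as a sharp rise of torque (sliding needs under 0.3 N m). There it is free: let up, the spring lifts it to about 6 mm above its locked height, and it lifts straight off.
- dish: Open round clear glass dish standing on the bench, loose, 81 mm outside diameter, 15 mm high, flat inner floor about 70 mm across and 2 mm above the bench, 30 g. Origin: centre of its underside.
- amber: Brown glass bottle with black cap, 58 mm diameter, 126 mm high, loose, a bystander. Origin: centre of its underside.
- neck_top (a point): Centre of the top of the jug's white neck (31 mm diameter), hidden by the cap, 162 mm above the jug's origin, axes as the jug; two lugs at its sides hold the cap. In it a spring-loaded steel seal, 22 mm diameter, pushes the cap up: 8 N when locked, 17 N when the cap bottoms on the neck. 20 to 28 N of pressing is right; over 50 N damages it.
Not all that is in view belongs to the job. What is shaped like the safety_cap but orange, red or yellow is not meant.

How it is judged:
By the outcome, as a careful person would: the job done as asked, in the order asked, and still so for the second after the job is handed in, with the robot touching nothing.
It also fails if it takes over 61 s, if anything falls off the work surface, if the arm or the gripper's body presses on something with over 40 N, if the wrist force passes 120 N, or if a joint passes its speed limit or range.

## Robot

A 6-joint arm with a two-finger parallel gripper is mounted at the origin on a cart in front of the work surface, level with it; the furniture and walls round the work are solid. World frame = base frame: x ahead of the robot, y to its left, z up, the work surface at z = 0. Lengths are in mm, angles in rad, forces in N, time in s.
With the tool pointing down it reaches from about 400 to 925 mm from the base axis. Payload 12.5 kg.
Tool frame: the origin (TCP) lies midway between the tips of the shut fingers; the grasp point (between the pads) lies 19 mm behind it; z points along the fingers, y is the line along which they close (so a half turn about z gives the same grasp; the last joint's range is limited). The gripper opens to 95 mm and grips with 3 to 60 N. Pads are 20 mm wide; open, the fingers measure 119 mm over their backs; the gripper's body (75 mm by 180 mm) begins 59 mm behind the grasp point.
Start: joints at [1.179, 0.491, 1.559, -0, 1.092, -0.106], TCP at [176.186, 599.671, 214.661] pointing down, gripper open.
Joint ranges: [-3.1, 3.1], [-0.84, 2.19], [0.05, 2.79], [-1.13, 4.28], [0.06, 2.93], [-2.69, 2.69]. Speed limits (rad/s): [2.22, 2.22, 2.79, 3.14, 3.14, 3.14].

## Interface

Orientations are given as [roll, pitch, yaw] about the fixed x, y, z axes, in that order (R = Rz(yaw) Ry(pitch) Rx(roll)).
In Python, from cell import env gives the robot as it stands.
- The arm moves only by the tool arm_command, never from a script. Its argument "targets" is a list of rows, each a list of 5 numbers: the shift along the tool's x, y, z in mm, then the turn about the tool's z in degrees, then the opening, from 0 (shut) to 1 (fully open). In form: [[tx, ty, tz, roll, fingers], ...]. A call has 1 to 5 rows; each row is the pose to reach, as a shift and turn from the pose commanded when the call began, along the tool's axes at that moment; what a row does not reach only later rows make up. A row lasts 1/10 s, in which the tool goes at most 50 mm and 8.59 degrees, less where a joint would pass 70% of its speed; a pose out of reach is approached as far as the arm can. A call with a gripper value outside its range is refused whole. The fingers move at their own pace and stop on an object; the grip force is fixed at half the most. Time passes only in rows, so rows that repeat a pose let the fingers close. It gives the time, the measured TCP pose, the force, the opening and the grip force at its end, in the units of the state.
- env.state(): the state, without advancing time (a new reading comes with each control period).
- env.read_camera(name): name is "scene" or "top" or "wrist"; returns a dict with "frame" (420x560x3 uint8, red, green, blue), "vertical_fov" (degrees; the focal length in pixels is half the picture's height over the tangent of half this angle, whatever the lens; pixels are square), "cx", "cy" (the principal point, pixels), "world_from_camera" (4x4, takes a point from camera to world coordinates); the wrist camera has in their place "hand_eye" (4x4, takes a point from camera to tool coordinates, whose origin is the TCP and whose axes are the flange's). Camera axes: x right, y down, z forward; pixel columns grow to the right and rows downward; lengths in mm; the calibration is good to about 2 mm. A picture is of the moment at which its call begins: read the wrist's pose just before it. There is no depth.
- env.job_done(): hands the job in; it is judged then, once.
The state is a dict: "t": time; "joints": joint angles; "qvel": joint speeds; "tau": joint torques, N m; "eef_pos": TCP position; "tcp_rot": TCP orientation; "ft_force": force on the tool from outside, world axes, zero at the start; "moment": the same for the moment, N m; "opening": opening from 0.0 (shut) to 1.0 (fully open); "grip_force": force on a finger pad.
Only numpy, scipy, OpenCV 4.12 (cv2) and the standard library are available. Lean on these libraries where they do the work, as an engineer would, in place of code of your own. Each camera call takes 0.05 s, during which the arm holds its last target. There are 200 camera calls.

## Working session

There is one attempt and no reset: what is moved stays moved. The work goes in short steps, Python scripts to look and compute and a tool call to move; the robot and the scene stay as the last step left them, time stands still between calls to the robot, and variables do not carry over. Pictures are saved under pics/ and viewed, at most 10 in all, crops included, and the job is handed in when it is done.

Besides the shell and the picture viewer there is one more tool, called after "Emit:" as name([rows], argument=value, ...), one row to a line, values as JSON. arm_command: Moves the arm, as the interface text tells. Its arguments: {"type":"object","properties":{"targets":{"type":"array","items":{"type":"array","items":{"type":"number"}}}},"required":["targets"]}

```bash
mkdir -p pics
cat > h.py <<'E'
import numpy as np,cv2
from cell import env
def cam(n):
    s=env.state();c=env.read_camera(n);return s,c
def save(c,fn,box=None,k=1):
    f=c["frame"][:,:,::-1]
    if box: f=f[box[1]:box[3],box[0]:box[2]]
    cv2.imwrite("pics/"+fn,cv2.resize(f,None,fx=k,fy=k,interpolation=cv2.INTER_CUBIC))
def Rrpy(r):
    from scipy.spatial.transform import Rotation as R
    return R.from_euler('xyz',r).as_matrix()
def T(c,s=None):
    if "world_from_camera" in c: return np.array(c["world_from_camera"])
    M=np.eye(4);M[:3,:3]=Rrpy(s["tcp_rot"]);M[:3,3]=s["eef_pos"];return M@np.array(c["hand_eye"])
def foc(c): return c["frame"].shape[0]/2/np.tan(np.radians(c["vertical_fov"])/2)
def atz(c,u,v,z,s=None):
    M=T(c,s);d=M[:3,:3]@np.array([(u-c["cx"])/foc(c),(v-c["cy"])/foc(c),1]);o=M[:3,3]
    return o+d*(z-o[2])/d[2]
def proj(c,p,s=None):
    q=np.linalg.inv(T(c,s))@np.append(p,1);return foc(c)*q[:2]/q[2]+[c["cx"],c["cy"]]
E
python3 - <<'E'
from h import *
ims=[]
for n in("scene","top"):
    s,c=cam(n);save(c,n+".png",k=1.42);print(n,foc(c),c["cx"],c["cy"],T(c).round(3).tolist(),[k for k in c])
print(s)
E
```

```text
scene 433.99708924170113 277.90611071826993 216.47060628353853 [[0.674, -0.369, 0.64, -133.605], [-0.738, -0.308, 0.6, -633.885], [-0.024, -0.877, -0.48, 655.843], [0.0, 0.0, 0.0, 1.0]] ['frame', 'vertical_fov', 'cx', 'cy', 'world_from_camera']
top 475.51593042481755 287.42175337279264 210.9591585440706 [[-0.01, -0.99, 0.138, 377.749], [-1.0, 0.006, -0.029, 17.93], [0.028, -0.139, -0.99, 1103.691], [0.0, 0.0, 0.0, 1.0]] ['frame', 'vertical_fov', 'cx', 'cy', 'world_from_camera']
{'t': 0.05, 'joints': array([ 1.17942021e+00,  4.91535852e-01,  1.55946287e+00,  1.40212226e-05,
        1.09168678e+00, -1.05587302e-01]), 'qvel': array([ 0.00038689, -0.0010083 , -0.00173608,  0.00067958,  0.00164765,
        0.00022965]), 'tau': array([ 2.90777127e-03, -6.14227867e+01, -2.58917928e+01,  6.94738026e-02,
        4.70129878e-02, -4.42088435e-05]), 'eef_pos': array([176.06896954, 599.42954806, 214.07185229]), 'tcp_rot': array([-3.14050720e+00, -1.27543345e-04,  2.85579730e+00]), 'ft_force': array([ 0.01890683, -0.04683736,  0.53159529]), 'moment': array([-0.00068705, -0.00105398,  0.0093179 ]), 'grip_force': 0.0, 'opening': 1.002858314647189}
```

View pics/top.png

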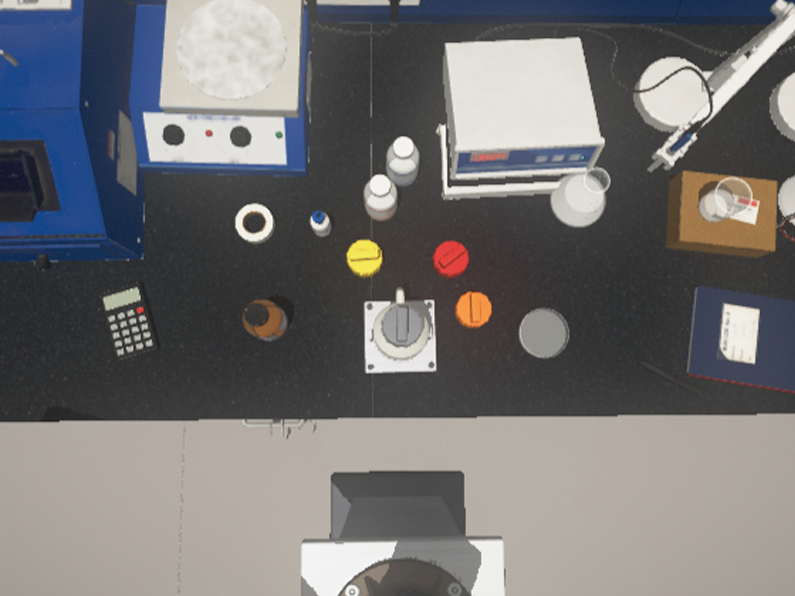

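View pics/scene.png

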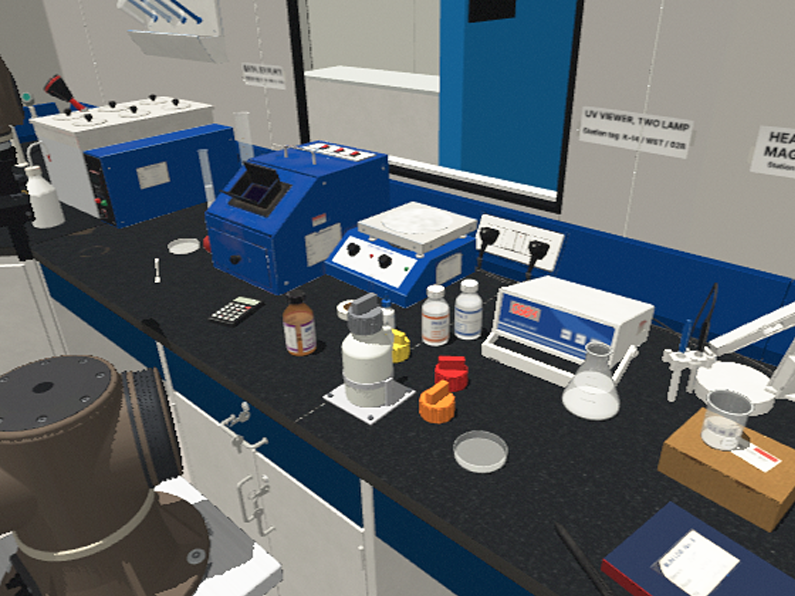

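The top picture shows the jug plate centred near (400,336) in enlarged pixels, with its corners at (365,301), (435,299), (437,371) and (364,373). The grey cap bar runs from (403,308) to (402,342). The dish is at (543,333) and the amber bottle at (265,320).

Run:
```python
from h import *
s,c=cam("top");k=1.42
P=[atz(c,u/k,v/k,6) for u,v in((365,301),(435,299),(437,371),(364,373))]
print("plate",np.mean(P,0).round(1),"yaw",[np.degrees(np.arctan2(*(P[0]-P[3])[1::-1])),np.degrees(np.arctan2(*(P[1]-P[2])[1::-1]))])
a,b=[atz(c,u/k,v/k,196) for u,v in((403,308),(402,342))];print("bar",a,b)
print("dish",atz(c,543.5/k,333/k,8))
print("amber",atz(c,258/k,314/k,126))
s,c=cam("scene")
print("dish scene",atz(c,481/k,451/k,8))
save(c,"s2.png",(200,180,400,340),4)
s,c=cam("top");save(c,"t2.png",(240,190,400,310),5)
```

```text
plate [471.6  -0.6   6. ] yaw [np.float64(-0.8588584887910493), np.float64(0.6838569408307492)]
bar [493.03150059  -1.37162527 196.        ] [4.46923525e+02 3.90984879e-01 1.96000000e+02]
dish [ 474.14826972 -235.02248226    8.        ]
amber [494.53902607 207.39406208 126.        ]
dish scene [ 477.1334183  -233.64698358    8.        ]
```

View pics/t2.png

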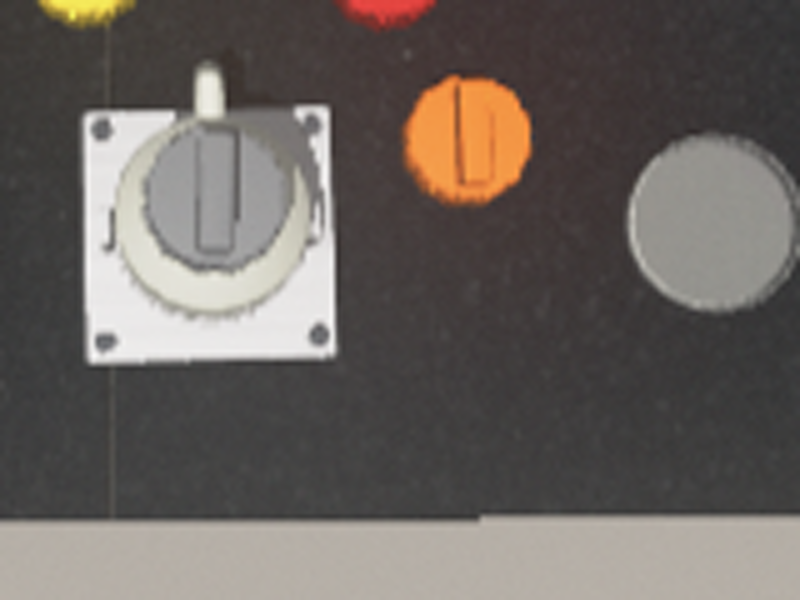

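The crop shows the cap bar centred near (217,190), pointing almost along world x, and the dish centred near (713,222). I'll move above the cap at yaw 0, which leaves the last joint room to turn anticlockwise.

Emit:
arm_command([
  [-30, -33, -20, 8.4, 1],
  [-60, -66, -40, 16.8, 1],
  [-90, -100, -60, 25.2, 1],
  [-122, -134, -66, 33.6, 1],
  [-154, -168, -66, 42, 1],
])

```text
t: 0.75
eef_pos: [277.2, 393.7, 281.7]
tcp_rot: [3.139, -0.001, 2.117]
ft_force: [0.8, 0.4, 0.1]
opening: 0.997
grip_force: 0.0
```

```bash
cat >> h.py <<'E'
def go(x,y,z,yaw):
    s=env.state();R=Rrpy(s["tcp_rot"]);d=R.T@(np.array([x,y,z])-s["eef_pos"])
    t=np.degrees((s["tcp_rot"][2]-yaw+np.pi)%(2*np.pi)-np.pi)
    print("t",round(s["t"],2),"pos",s["eef_pos"].round(1),"rpy",s["tcp_rot"].round(3),"j",s["joints"].round(2),"F",s["ft_force"].round(1),"M",s["moment"].round(2),"op",s["opening"].round(3),"g",s["grip_force"]);print("need",d.round(1),"turn",round(t,1))
E
python3 -c "from h import *;go(470,-0.5,270,0)"
```

```text
Traceback (most recent call last):
  File "h.py", line 24, in go
    print("t",round(s["t"],2),"pos",s["eef_pos"].round(1),"rpy",s["tcp_rot"].round(3),"j",s["joints"].round(2),"F",s["ft_force"].round(1),"M",s["moment"].round(2),"op",s["opening"].round(3),"g",s["grip_force"]);print("need",d.round(1),"turn",round(t,1))
                                                                                                                                                                        ^^^^^^^^^^^^^^^^^^
AttributeError: 'float' object has no attribute 'round'
```

Emit:
arm_command([
  [-44, -4, 0, 8.4, 1],
  [-88, -8, 0, 16.8, 1],
  [-132, -12, 0, 25.2, 1],
  [-176, -16, 0, 33.6, 1],
  [-220, -20, 0, 42, 1],
])

```text
t: 1.25
eef_pos: [375.3, 195.6, 280.8]
tcp_rot: [3.141, -0.0, 1.384]
ft_force: [0.2, 1.0, 0.0]
opening: 0.996
grip_force: 0.0
```

```bash
sed -i 's/s\["opening"\].round(3)/round(s["opening"],3)/' h.py
python3 -c "from h import *;go(470,-0.5,270,0)"
```

```text
t 1.25 pos [375.3 195.6 280.8] rpy [ 3.141 -0.     1.384] j [0.32 0.12 1.92 0.   1.09 0.51] F [0.2 1.  0. ] M [-0.12  0.06  0.03] op 0.996 g 0.0
need [-175.   129.5   10.8] turn 79.3
```

Emit:
arm_command([
  [-35, 26, 0, 8, 1],
  [-70, 52, 0, 16, 1],
  [-105, 78, 0, 24, 1],
  [-140, 104, 0, 32, 1],
  [-174, 129, 0, 40, 1],
])

```text
t: 1.75
eef_pos: [471.0, 1.0, 280.7]
tcp_rot: [3.141, -0.0, 0.685]
ft_force: [1.1, 1.0, 0.2]
opening: 1.001
grip_force: 0.0
```

Emit:
arm_command([
  [0, 0, 0, 8, 1],
  [0, 0, 0, 16, 1],
  [0, 0, 0, 24, 1],
  [0, 0, 0, 32, 1],
  [0, 0, 0, 39, 1],
])

```text
t: 2.25
eef_pos: [470.4, 2.8, 280.6]
tcp_rot: [-3.141, 0.0, 0.005]
ft_force: [1.0, 0.1, 0.5]
opening: 0.999
grip_force: 0.0
```

Emit:
arm_command([
  [0, 0, 0, 0, 1],
  [0, 0, 0, 0, 1],
])

```text
t: 2.45
eef_pos: [470.4, 2.9, 280.6]
tcp_rot: [-3.141, -0.0, 0.014]
ft_force: [0.8, -0.1, -0.8]
opening: 1.0
grip_force: 0.0
```

Run:
```python
from h import *
go(470,-0.5,270,0)
s,c=cam("wrist");save(c,"w1.png",k=1.42)
print(T(c,s).round(3).tolist(),foc(c),c["cx"],c["cy"])
for p in((470,-.5,196),(493,-.5,196),(447,-.5,196)):print(proj(c,p,s)*1.42)
```

```text
t 2.45 pos [470.4   2.9 280.6] rpy [-3.141 -0.     0.014] j [-0.13  0.2   1.83  0.    1.12  1.42] F [ 0.8 -0.1 -0.8] M [-0.04  0.19 -0.03] op 1.0 g 0.0
need [-0.5  3.4 10.6] turn 0.8
[[0.015, -0.96, -0.28, 549.972], [-1.0, -0.014, -0.005, 3.016], [0.001, 0.28, -0.96, 451.289], [0.0, 0.0, 0.0, 1.0]] 297.0453072625594 279.485631154304 208.9420712427739
[400.22224655 305.08604807]
[400.84866015 269.61955722]
[399.62528777 338.884856  ]
```

View pics/w1.png

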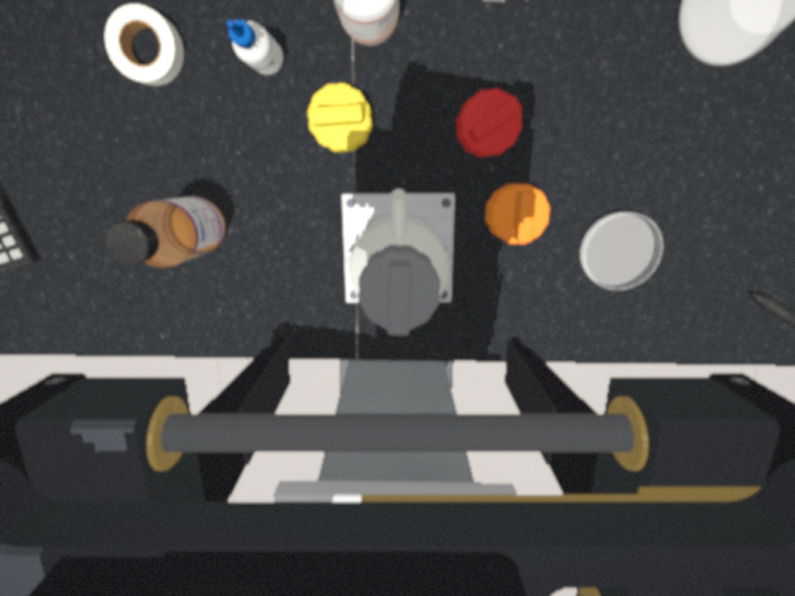

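The wrist view shows the cap bar at about x 388–411, y 262–335, close to the predicted centre of (400,305). I'll take one enlarged, brightened crop to refine it.

Run:
```python
from h import *
s,c=cam("wrist");f=c["frame"][165:255,230:330]
cv2.imwrite("pics/w2.png",cv2.resize(np.clip(f.astype(float)*2.2,0,255).astype(np.uint8)[:,:,::-1],None,fx=6,fy=6,interpolation=cv2.INTER_CUBIC))
```

```text
(no output)
```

View pics/w2.png

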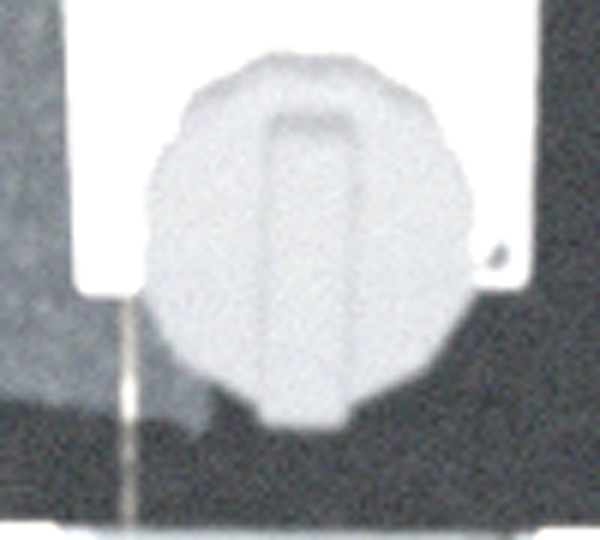

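Run:
```python
from h import *
s,c=cam("wrist")
P=[atz(c,230+u/6,165+v/6,196,s) for u,v in((271,135),(354,135),(258,427),(350,427))]
print(np.round(P,1),np.mean(P,0)); a=(P[0]+P[1])-(P[2]+P[3]);print(np.degrees(np.arctan2(a[1],a[0])))
m=np.mean(P,0);go(m[0],m[1],175,np.arctan2(a[1],a[0]))
```

```text
[[495.1   5.8 196. ]
 [495.2  -6.4 196. ]
 [449.4   7.3 196. ]
 [449.6  -6.8 196. ]] [ 4.72296281e+02 -3.28874655e-02  1.96000000e+02]
-0.6978765539968106
t 2.6 pos [470.5   2.9 280.6] rpy [-3.142 -0.     0.013] j [-0.13  0.2   1.83  0.    1.12  1.42] F [-0.1 -0.2  0.2] M [-0.07  0.2  -0.01] op 0.999 g 0.0
need [  1.8   2.9 105.6] turn 1.5
```

The bar centre is at about (472, 0) and its yaw is −0.7°. Descending now.

Emit:
arm_command([
  [2, 3, 35, 1.5, 0.6],
  [2, 3, 65, 1.5, 0.5],
  [2, 3, 85, 1.5, 0.4],
  [2, 3, 95, 1.5, 0.4],
  [2, 3, 101, 1.5, 0.4],
])

```text
t: 3.1
eef_pos: [472.5, -0.1, 179.2]
tcp_rot: [-3.141, 0.001, -0.014]
ft_force: [-0.3, 0.0, 0.5]
opening: 0.633
grip_force: 0.0
```

Emit:
arm_command([
  [0, 0, 2, 0, 0.4],
  [0, 0, 2, 0, 0.4],
  [0, 0, 2, 0, 0.35],
])

```text
t: 3.4
eef_pos: [472.9, -0.1, 178.4]
tcp_rot: [3.142, -0.001, -0.015]
ft_force: [-0.4, -0.2, 0.8]
opening: 0.388
grip_force: 0.0
```

Run:
```python
from h import *
go(472,0,175,-.012)
```

```text
t 3.4 pos [ 4.729e+02 -1.000e-01  1.784e+02] rpy [ 3.142e+00 -1.000e-03 -1.500e-02] j [-0.14  0.32  1.96  0.    0.85  1.45] F [-0.4 -0.2  0.8] M [-0.08  0.14  0.07] op 0.388 g 0.0
need [-0.9 -0.1  3.3] turn -0.2
```

Emit:
arm_command([
  [-0.5, 0, 1.5, 0, 0.35],
  [-0.5, 0, 2.5, 0, 0.35],
  [-0.5, 0, 2.5, 0, 0.3],
])

```text
t: 3.7
eef_pos: [472.0, -0.1, 175.2]
tcp_rot: [-3.142, -0.0, -0.015]
ft_force: [-0.4, 0.4, -0.1]
opening: 0.319
grip_force: 0.0
```

Emit:
arm_command([
  [0, 0, 0, 0, 0],
  [0, 0, 0, 0, 0],
  [0, 0, 0, 0, 0],
  [0, 0, 0, 0, 0],
  [0, 0, 0, 0, 0],
])

```text
t: 4.2
eef_pos: [472.0, 0.1, 175.2]
tcp_rot: [-3.141, -0.0, -0.015]
ft_force: [-0.3, 3.7, 2.9]
opening: 0.143
grip_force: 29.9
```

Run:
```python
from h import *
go(472,0,175,-.012)
```

```text
t 4.2 pos [4.720e+02 1.000e-01 1.752e+02] rpy [-3.141 -0.    -0.015] j [-0.14  0.33  1.97  0.    0.84  1.45] F [-0.3  3.7  2.9] M [0.74 0.2  0.  ] op 0.143 g 29.94404375553131
need [-0.   0.1  0.2] turn -0.2
```

Gripped. Pressing in small steps.

Emit:
arm_command([
  [0, 0, 0.7, 0, 0],
  [0, 0, 1.4, 0, 0],
  [0, 0, 2, 0, 0],
  [0, 0, 2, 0, 0],
])

```text
t: 4.6
eef_pos: [472.1, 0.1, 173.6]
tcp_rot: [-3.141, -0.001, -0.015]
ft_force: [-2.0, 4.1, 8.5]
opening: 0.143
grip_force: 30.0
```

Emit:
arm_command([
  [0, 0, 0.5, 0, 0],
  [0, 0, 1, 0, 0],
  [0, 0, 1, 0, 0],
])

```text
t: 4.9
eef_pos: [472.1, 0.1, 172.7]
tcp_rot: [-3.141, -0.001, -0.015]
ft_force: [-2.0, 5.0, 9.9]
opening: 0.146
grip_force: 30.0
```

Emit:
arm_command([
  [0, 0, 0.5, 0, 0],
  [0, 0, 1, 0, 0],
  [0, 0, 1, 0, 0],
])

```text
t: 5.2
eef_pos: [472.1, 0.1, 171.8]
tcp_rot: [-3.141, -0.001, -0.015]
ft_force: [-2.8, 4.5, 11.5]
opening: 0.148
grip_force: 30.0
```

Emit:
arm_command([
  [0, 0, 0.5, 0, 0],
  [0, 0, 1, 0, 0],
  [0, 0, 1, 0, 0],
])

```text
t: 5.5
eef_pos: [472.1, 0.1, 170.9]
tcp_rot: [-3.141, -0.001, -0.015]
ft_force: [-2.7, 5.5, 13.7]
opening: 0.141
grip_force: 30.0
```

Emit:
arm_command([
  [0, 0, 0.4, 0, 0],
  [0, 0, 0.8, 0, 0],
  [0, 0, 0.8, 0, 0],
])

```text
t: 5.8
eef_pos: [472.1, 0.1, 170.1]
tcp_rot: [-3.141, -0.001, -0.015]
ft_force: [-3.7, 5.3, 13.8]
opening: 0.145
grip_force: 30.0
```

Emit:
arm_command([
  [0, 0, 0.4, 0, 0],
  [0, 0, 0.8, 0, 0],
  [0, 0, 0.8, 0, 0],
])

```text
t: 6.1
eef_pos: [472.1, 0.1, 169.4]
tcp_rot: [-3.141, -0.001, -0.015]
ft_force: [-3.6, 4.2, 16.2]
opening: 0.143
grip_force: 30.0
```

Emit:
arm_command([
  [0, 0, 0.3, 0, 0],
  [0, 0, 0.6, 0, 0],
  [0, 0, 0.6, 0, 0],
])

```text
t: 6.4
eef_pos: [472.1, 0.1, 168.9]
tcp_rot: [-3.141, -0.001, -0.015]
ft_force: [-3.9, 4.7, 16.1]
opening: 0.144
grip_force: 30.0
```

Emit:
arm_command([
  [0, 0, 0.3, 0, 0],
  [0, 0, 0.6, 0, 0],
  [0, 0, 0.6, 0, 0],
])

```text
t: 6.7
eef_pos: [472.1, 0.1, 168.3]
tcp_rot: [-3.141, -0.001, -0.015]
ft_force: [-4.3, 5.2, 16.0]
opening: 0.148
grip_force: 30.0
```

Emit:
arm_command([
  [0, 0, 0.3, 0, 0],
  [0, 0, 0.6, 0, 0],
  [0, 0, 0.6, 0, 0],
])

```text
t: 7.0
eef_pos: [472.2, 0.1, 168.1]
tcp_rot: [-3.141, -0.001, -0.015]
ft_force: [-5.8, 5.6, 21.5]
opening: 0.145
grip_force: 30.0
```

Bottomed: the force jumped to 21.5 N. I'll add a little more pressure and then start the turn. Anticlockwise is a negative turn about the downward tool z.

Emit:
arm_command([
  [0, 0, 0.2, 0, 0],
  [0, 0, 0.3, 0, 0],
  [0, 0, 0.3, 0, 0],
])

```text
t: 7.3
eef_pos: [472.2, 0.2, 168.1]
tcp_rot: [-3.141, -0.002, -0.015]
ft_force: [-6.5, 6.4, 25.4]
opening: 0.145
grip_force: 30.0
```

Emit:
arm_command([
  [0, 0, 0, -2, 0],
  [0, 0, 0, -4, 0],
  [0, 0, 0, -6, 0],
  [0, 0, 0, -8, 0],
])

```text
t: 7.7
eef_pos: [473.1, 0.1, 168.1]
tcp_rot: [3.141, -0.004, 0.125]
ft_force: [-1.8, 6.6, 21.3]
opening: 0.144
grip_force: 30.0
```

Run:
```python
from h import *
go(472,0,168.2,-.012)
```

```text
t 7.7 pos [4.731e+02 1.000e-01 1.681e+02] rpy [ 3.141 -0.004  0.125] j [-0.14  0.34  1.98  0.    0.82  1.3 ] F [-1.8  6.6 21.3] M [ 1.11  0.56 -0.19] op 0.144 g 30.012809336185455
need [-1.1 -0.  -0.1] turn 7.9
```

Emit:
arm_command([
  [0, 0, 0.1, -3, 0],
  [0, 0, 0.2, -6, 0],
  [0, 0, 0.2, -9, 0],
  [0, 0, 0.2, -12, 0],
])

```text
t: 8.1
eef_pos: [473.3, 0.3, 168.1]
tcp_rot: [3.141, -0.004, 0.335]
ft_force: [-1.5, 8.9, 24.2]
opening: 0.145
grip_force: 30.0
```

Run:
```python
from h import *
go(472,0,168.2,-.012)
```

```text
t 8.1 pos [4.733e+02 3.000e-01 1.681e+02] rpy [ 3.141 -0.004  0.335] j [-0.14  0.34  1.98  0.    0.82  1.09] F [-1.5  8.9 24.2] M [ 1.49  0.47 -0.19] op 0.145 g 30.024760365486145
need [-1.3 -0.1 -0.1] turn 19.9
```

Emit:
arm_command([
  [0, -0.3, 0, -3, 0],
  [0.1, -0.5, 0, -6, 0],
  [0.1, -0.5, 0, -9, 0],
  [0.1, -0.5, 0, -12, 0],
])

```text
t: 8.5
eef_pos: [473.4, 0.6, 168.1]
tcp_rot: [3.139, -0.004, 0.545]
ft_force: [-1.0, 5.1, 22.1]
opening: 0.145
grip_force: 30.0
```

Run:
```python
from h import *
go(472,0,168.2,-.012)
```

```text
t 8.5 pos [473.4   0.6 168.1] rpy [ 3.139 -0.004  0.545] j [-0.14  0.34  1.98  0.    0.82  0.89] F [-1.   5.1 22.1] M [ 1.09  0.34 -0.06] op 0.145 g 30.015984177589417
need [-1.5 -0.2 -0.1] turn 31.9
```

Emit:
arm_command([
  [0, 0, 0.1, -3, 0],
  [0, 0, 0.2, -6, 0],
  [0, 0, 0.2, -9, 0],
  [0, 0, 0.2, -12, 0],
])

```text
t: 8.9
eef_pos: [473.4, 0.7, 168.1]
tcp_rot: [3.138, -0.004, 0.754]
ft_force: [-2.2, 7.3, 25.1]
opening: 0.152
grip_force: 30.0
```

Run:
```python
from h import *
go(472,0,168.2,-.012)
```

```text
t 8.9 pos [473.4   0.7 168.1] rpy [ 3.138 -0.004  0.754] j [-0.14  0.34  1.98  0.    0.82  0.68] F [-2.2  7.3 25.1] M [ 1.29  0.56 -0.16] op 0.152 g 30.026640594005585
need [-1.5 -0.5 -0.1] turn 43.9
```

Emit:
arm_command([
  [0, 0, 0, -3, 0],
  [0, 0, 0, -6, 0],
  [0, 0, 0, -8, 0],
])

```text
t: 9.2
eef_pos: [473.2, 0.7, 168.0]
tcp_rot: [3.138, -0.003, 0.894]
ft_force: [-2.1, 6.4, 26.3]
opening: 0.146
grip_force: 30.0
```

Run:
```python
from h import *
go(472,0,168.2,-.012)
```

```text
t 9.2 pos [473.2   0.7 168. ] rpy [ 3.138e+00 -3.000e-03  8.940e-01] j [-0.14  0.34  1.98  0.    0.82  0.54] F [-2.1  6.4 26.3] M [ 1.2   0.63 -0.15] op 0.146 g 30.027435421943665
need [-1.3 -0.6 -0.2] turn 51.9
```

Emit:
arm_command([
  [0, 0, 0, -3, 0],
  [0, 0, 0, -6, 0],
])

```text
t: 9.4
eef_pos: [473.2, 0.6, 168.1]
tcp_rot: [3.138, -0.003, 0.999]
ft_force: [-1.5, 6.5, 26.3]
opening: 0.144
grip_force: 30.0
```

Run:
```python
from h import *
go(472,0,168.2,-.012)
```

```text
t 9.4 pos [473.2   0.6 168.1] rpy [ 3.138e+00 -3.000e-03  9.990e-01] j [-0.14  0.34  1.98  0.    0.82  0.43] F [-1.5  6.5 26.3] M [ 1.11  0.61 -0.12] op 0.144 g 30.02721816301346
need [-1.2 -0.7 -0.1] turn 57.9
```

Emit:
arm_command([
  [0, 0, 0, -3, 0],
  [0, 0, 0, -6, 0],
])

```text
t: 9.6
eef_pos: [473.2, 0.6, 168.1]
tcp_rot: [3.138, -0.002, 1.103]
ft_force: [-3.7, 6.3, 26.3]
opening: 0.148
grip_force: 30.0
```

Run:
```python
from h import *
go(472,0,168.2,-.012)
```

```text
t 9.6 pos [473.2   0.6 168.1] rpy [ 3.138e+00 -2.000e-03  1.103e+00] j [-0.14  0.34  1.98  0.    0.82  0.33] F [-3.7  6.3 26.3] M [ 0.98  0.69 -0.08] op 0.148 g 30.02539426088333
need [-1.1 -0.8 -0.2] turn 63.9
```

Emit:
arm_command([
  [0, 0, 0, -3, 0],
  [0, 0, 0, -6, 0],
])

```text
t: 9.8
eef_pos: [473.2, 0.5, 168.1]
tcp_rot: [3.137, -0.002, 1.208]
ft_force: [-3.1, 5.4, 25.4]
opening: 0.143
grip_force: 30.0
```

Run:
```python
from h import *
go(472,0,168.2,-.012)
```

```text
t 9.8 pos [473.2   0.5 168.1] rpy [ 3.137e+00 -2.000e-03  1.208e+00] j [-0.14  0.34  1.98  0.    0.82  0.22] F [-3.1  5.4 25.4] M [ 0.89  0.68 -0.15] op 0.143 g 30.02252697944641
need [-0.9 -1.  -0.1] turn 69.9
```

Emit:
arm_command([
  [0, 0, 0, -2, 0],
  [0, 0, 0, -4, 0],
])

```text
t: 10.0
eef_pos: [473.2, 0.5, 168.1]
tcp_rot: [3.137, -0.001, 1.277]
ft_force: [-2.3, 3.7, 26.5]
opening: 0.145
grip_force: 30.0
```

Run:
```python
from h import *
go(472,0,168.2,-.012)
```

```text
t 10.0 pos [473.2   0.5 168.1] rpy [ 3.137e+00 -1.000e-03  1.277e+00] j [-0.14  0.34  1.98  0.    0.82  0.15] F [-2.3  3.7 26.5] M [ 0.83  0.69 -0.17] op 0.145 g 30.02670854330063
need [-0.8 -1.  -0.1] turn 73.9
```

Emit:
arm_command([
  [0, 0, 0, -2, 0],
  [0, 0, 0, -4, 0],
])

```text
t: 10.2
eef_pos: [473.3, 0.6, 168.1]
tcp_rot: [3.137, -0.001, 1.347]
ft_force: [-1.0, 7.6, 25.5]
opening: 0.143
grip_force: 30.0
```

Run:
```python
from h import *
go(472,0,168.2,-.012)
```

```text
t 10.2 pos [473.3   0.6 168.1] rpy [ 3.137e+00 -1.000e-03  1.347e+00] j [-0.14  0.34  1.98  0.    0.82  0.08] F [-1.   7.6 25.5] M [ 1.43  0.46 -0.36] op 0.143 g 30.04395604133606
need [-0.9 -1.2 -0.1] turn 77.8
```

Emit:
arm_command([
  [0, 0, 0, -1, 0],
  [0, 0, 0, -2, 0],
])

```text
t: 10.4
eef_pos: [473.4, 0.9, 168.1]
tcp_rot: [3.137, -0.002, 1.381]
ft_force: [-0.8, 8.8, 25.0]
opening: 0.144
grip_force: 30.1
```

Run:
```python
from h import *
go(472,0,168.2,-.012)
```

```text
t 10.4 pos [473.4   0.9 168.1] rpy [ 3.137e+00 -2.000e-03  1.381e+00] j [-0.14  0.34  1.98  0.    0.82  0.05] F [-0.8  8.8 25. ] M [ 1.82  0.31 -0.37] op 0.144 g 30.06689339876175
need [-1.1 -1.2 -0.1] turn 79.8
```

Emit:
arm_command([
  [0, 0, 0, -1, 0],
  [0, 0, 0, -2, 0],
  [0, 0, 0, -3, 0],
])

```text
t: 10.7
eef_pos: [473.5, 1.2, 168.1]
tcp_rot: [3.137, -0.002, 1.432]
ft_force: [-0.4, 11.5, 25.4]
opening: 0.145
grip_force: 30.3
```

Run:
```python
from h import *
go(472,0,168.2,-.012)
```

```text
t 10.7 pos [473.5   1.2 168.1] rpy [ 3.137e+00 -2.000e-03  1.432e+00] j [-0.14  0.34  1.98  0.    0.82 -0.  ] F [-0.4 11.5 25.4] M [ 2.21  0.19 -0.61] op 0.145 g 30.33076286315918
need [-1.4 -1.3 -0.1] turn 82.8
```

Stop felt: the torque rose to 0.61 N m. I'll ease the twist slightly and let up.

Emit:
arm_command([
  [0.4, 0, -0.5, 1, 0],
  [0.8, 0, -2, 1, 0],
  [0.8, 0, -4, 1, 0],
  [0.8, 0, -6, 1, 0],
  [0.8, 0, -8, 1, 0],
])

```text
t: 11.2
eef_pos: [473.0, 1.5, 174.3]
tcp_rot: [3.139, -0.001, 1.415]
ft_force: [4.0, 4.8, -2.7]
opening: 0.146
grip_force: 30.0
```

Emit:
arm_command([
  [0, 0, -1.5, 0, 0],
  [0, 0, -3, 0, 0],
  [0, 0, -4, 0, 0],
])

```text
t: 11.5
eef_pos: [472.3, 1.5, 177.7]
tcp_rot: [3.141, -0.001, 1.415]
ft_force: [2.5, 5.0, -6.8]
opening: 0.145
grip_force: 30.0
```

Run:
```python
from h import *
go(472,0,168.2,-.012)
```

```text
t 11.5 pos [472.3   1.5 177.7] rpy [ 3.141e+00 -1.000e-03  1.415e+00] j [-0.14  0.32  1.97  0.    0.85  0.02] F [ 2.5  5.  -6.8] M [ 0.95 -0.56 -0.38] op 0.145 g 30.019879639148712
need [-1.6 -0.1  9.5] turn 81.8
```

Emit:
arm_command([
  [0.7, 0.2, 0, 1, 0],
  [0.7, 0.2, -1, 1, 0],
  [0.7, 0.2, -1, 1, 0],
])

```text
t: 11.8
eef_pos: [472.3, 1.8, 179.0]
tcp_rot: [-3.142, 0.0, 1.398]
ft_force: [1.0, 1.4, -1.0]
opening: 0.149
grip_force: 30.0
```

Run:
```python
from h import *
go(472,0,168.2,-.012)
s,c=cam("scene");save(c,"s3.png",(220,180,320,300),5)
```

```text
t 11.8 pos [472.3   1.8 179. ] rpy [-3.142  0.     1.398] j [-0.14  0.32  1.96 -0.    0.85  0.04] F [ 1.   1.4 -1. ] M [ 0.08  0.   -0.19] op 0.149 g 29.99661773443222
need [-1.8 -0.  10.8] turn 80.8
```

View pics/s3.png

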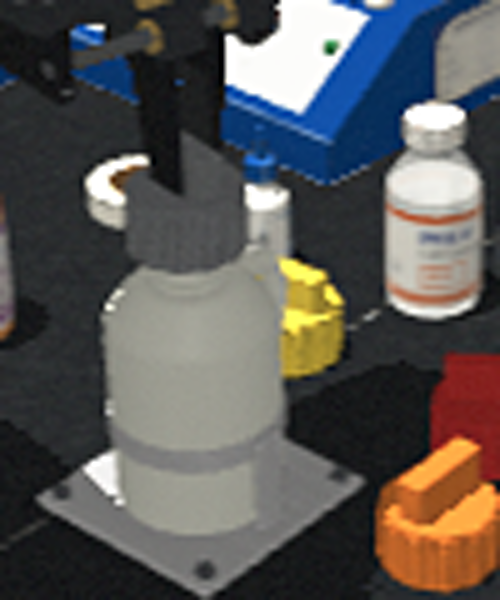

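The cap is held in the fingers and free, with only its weight (about −1 N) on the wrist. Lifting straight off.

Emit:
arm_command([
  [0, 0, -5, 0, 0],
  [0, 0, -12, 0, 0],
  [0, 0, -22, 0, 0],
  [0, 0, -36, 0, 0],
  [0, 0, -55, 0, 0],
])

```text
t: 12.35
eef_pos: [472.1, 1.8, 235.0]
tcp_rot: [-3.141, 0.0, 1.399]
ft_force: [0.4, 0.2, -0.4]
opening: 0.148
grip_force: 30.0
```

Run:
```python
from h import *
go(475.5,-234,150,1.398)
s,c=cam("scene");save(c,"s4.png",(220,120,380,340),2.7)
s,c=cam("wrist");print(proj(c,(475.5,-234,2),s))
```

```text
t 12.35 pos [472.1   1.8 235. ] rpy [-3.141  0.     1.399] j [-0.14  0.25  1.89 -0.    1.    0.04] F [ 0.4  0.2 -0.4] M [-0.07  0.1  -0.03] op 0.148 g 29.990700781345367
need [-231.7   43.8   85. ] turn 0.0
[304.83280088 322.82917871]
```

View pics/s4.png

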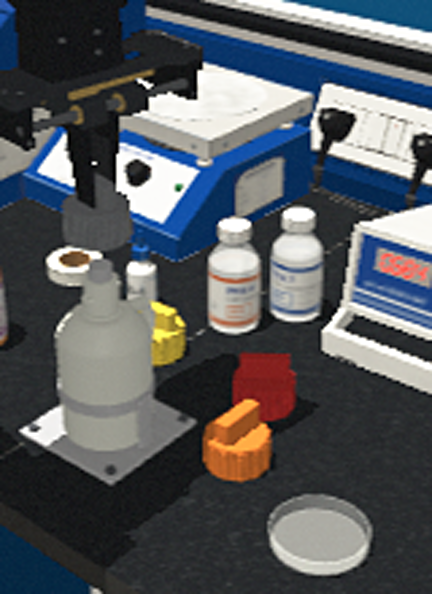

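The cap is upright in the gripper, off the jug, and the neck and seal are visible. Next I carry it to the dish.

Emit:
arm_command([
  [-25, 5, 0, 0, 0],
  [-70, 13, 0, 0, 0],
  [-117, 22, 0, 0, 0],
  [-164, 31, 0, 0, 0],
  [-205, 39, 0, 0, 0],
])

```text
t: 12.95
eef_pos: [475.2, -209.0, 233.7]
tcp_rot: [-3.142, 0.0, 1.398]
ft_force: [1.2, 1.4, -0.3]
opening: 0.146
grip_force: 30.0
```

Emit:
arm_command([
  [-18, 3, 20, 0, 0],
  [-26, 5, 60, 0, 0],
  [-26, 5, 95, 0, 0],
  [-26, 5, 115, 0, 0],
  [-26, 5, 115, 0, 0],
])

```text
t: 13.45
eef_pos: [474.8, -232.6, 116.3]
tcp_rot: [-3.137, -0.002, 1.398]
ft_force: [-0.5, 0.2, 0.6]
opening: 0.145
grip_force: 30.0
```

Run:
```python
from h import *
go(475.5,-234,35,1.398)
s,c=cam("scene");save(c,"s5.png",(270,200,390,350),4)
```

```text
t 13.45 pos [ 474.8 -232.6  116.3] rpy [-3.137e+00 -2.000e-03  1.398e+00] j [-0.58  0.49  1.9   0.    0.77 -0.41] F [-0.5  0.2  0.6] M [-0.1   0.03 -0.03] op 0.145 g 29.990580081939697
need [-1.4  1.3 81.3] turn 0.0
```

View pics/s5.png

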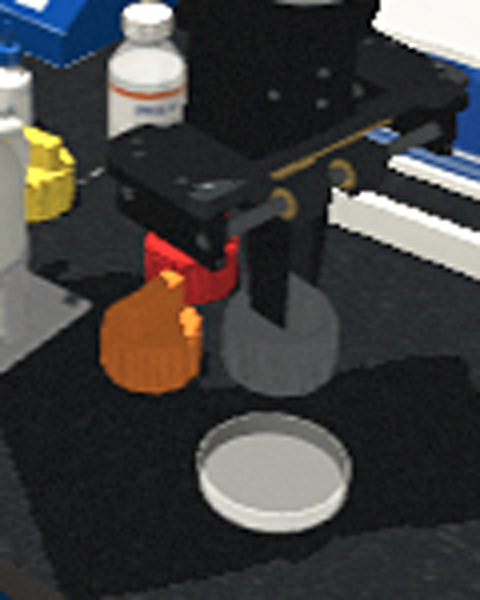

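The scene crop shows the dish rim spanning x 197–351 and y 412–517, with the held cap above it at x 222–340.

Run:
```python
from h import *
s,c=cam("scene")
P=lambda p:((proj(c,p)-[270,200])*4).round(0)
print("dish@rim",atz(c,270+274/4,200+466/4,15).round(1))
def ring(x,y,z,r):
    a=np.linspace(0,6.283,60);q=np.array([P((x+r*np.cos(t),y+r*np.sin(t),z)) for t in a]);return q.min(0),q.max(0)
print("rim pred",ring(475.5,-234,15,40.5),"base",ring(475.5,-234,0,40.5))
p=s["eef_pos"];print("cap pred",ring(p[0],p[1],p[2]-33,29))
go(475.5,-234,35,1.398)
```

```text
dish@rim [ 473.1 -235.6   15. ]
rim pred (array([199., 413.]), array([350., 515.])) base (array([198., 434.]), array([349., 537.]))
cap pred (array([223., 324.]), array([335., 394.]))
t 13.55 pos [ 476.2 -233.3  119.3] rpy [-3.141 -0.     1.399] j [-0.58  0.48  1.89  0.    0.77 -0.41] F [-1.1 -0.4 -0.1] M [-0.1   0.05  0.01] op 0.146 g 29.990628361701965
need [-0.8 -0.5 84.3] turn 0.0
```

Emit:
arm_command([
  [-1, -1, 25, 0, 0],
  [-1, -1, 50, 0, 0],
  [-1, -1, 65, 0, 0],
  [-1, -1, 74, 0, 0],
  [-1, -1, 77, 0, 0],
])

```text
t: 14.05
eef_pos: [475.3, -234.2, 42.4]
tcp_rot: [3.141, 0.0, 1.399]
ft_force: [-0.6, -0.1, -0.5]
opening: 0.143
grip_force: 30.0
```

Emit:
arm_command([
  [0, 0, 1, 0, 0],
  [0, 0, 2, 0, 0],
  [0, 0, 3, 0, 0],
  [0, 0, 4, 0, 0],
])

```text
t: 14.45
eef_pos: [475.1, -234.2, 38.4]
tcp_rot: [3.141, 0.0, 1.398]
ft_force: [-0.2, 0.5, -0.6]
opening: 0.147
grip_force: 30.0
```

Emit:
arm_command([
  [0, 0, 0.5, 0, 0],
  [0, 0, 1, 0, 0],
  [0, 0, 1, 0, 0],
])

```text
t: 14.75
eef_pos: [474.9, -234.1, 37.0]
tcp_rot: [-3.142, -0.0, 1.398]
ft_force: [0.2, 0.2, -0.9]
opening: 0.14
grip_force: 30.0
```

Emit:
arm_command([
  [0, 0, 0.5, 0, 0],
  [0, 0, 1, 0, 0],
  [0, 0, 1, 0, 0],
])

```text
t: 15.05
eef_pos: [474.9, -234.1, 35.9]
tcp_rot: [-3.142, -0.0, 1.398]
ft_force: [0.8, 0.4, -0.1]
opening: 0.145
grip_force: 30.0
```

Emit:
arm_command([
  [0, 0, 0.3, 0, 0],
  [0, 0, 0.6, 0, 0],
  [0, 0, 0.6, 0, 0],
])

```text
t: 15.35
eef_pos: [474.9, -234.1, 35.6]
tcp_rot: [3.141, -0.0, 1.398]
ft_force: [-0.9, 0.4, 2.1]
opening: 0.146
grip_force: 30.0
```

Emit:
arm_command([
  [0, 0, 0.3, 0, 0],
  [0, 0, 0.3, 0, 0],
])

```text
t: 15.55
eef_pos: [474.9, -234.1, 35.5]
tcp_rot: [3.141, 0.0, 1.398]
ft_force: [-2.3, 1.0, 6.4]
opening: 0.145
grip_force: 30.0
```

Emit:
arm_command([
  [0, 0, 0, 0, 0.25],
  [0, 0, 0, 0, 0.35],
  [0, 0, 0, 0, 0.45],
  [0, 0, 0, 0, 0.5],
  [0, 0, 0, 0, 0.5],
])

```text
t: 16.05
eef_pos: [474.9, -234.0, 35.0]
tcp_rot: [-3.141, -0.0, 1.398]
ft_force: [-0.0, 1.2, -0.0]
opening: 0.479
grip_force: 0.0
```

Emit:
arm_command([
  [0, 0, -5, 0, 0.5],
  [0, 0, -15, 0, 0.5],
  [0, 0, -40, 0, 0.5],
  [0, 0, -80, 0, 0.5],
  [0, 0, -120, 0, 0.5],
])

```text
t: 16.55
eef_pos: [474.6, -233.9, 157.0]
tcp_rot: [-3.141, -0.0, 1.398]
ft_force: [0.1, 0.1, 0.3]
opening: 0.496
grip_force: 0.0
```

Emit:
arm_command([
  [-20, 0, -30, 0, 0.5],
  [-60, 0, -40, 0, 0.5],
  [-60, 0, -40, 0, 0.5],
  [-60, 0, -40, 0, 0.5],
])

```text
t: 16.95
eef_pos: [464.2, -293.4, 195.7]
tcp_rot: [3.141, 0.0, 1.397]
ft_force: [-0.1, 0.5, -0.4]
opening: 0.499
grip_force: 0.0
```

Run:
```python
from h import *
go(475.5,-234,35,1.398)
s,c=cam("scene");save(c,"s6.png",(170,180,410,350),3.3)
```

```text
t 16.95 pos [ 464.2 -293.4  195.7] rpy [3.141 0.    1.397] j [-0.68  0.4   1.77  0.    0.97 -0.51] F [-0.1  0.5 -0.4] M [-0.12  0.02  0.03] op 0.499 g 0.0
need [ 60.5   0.7 160.7] turn -0.1
```

View pics/s6.png

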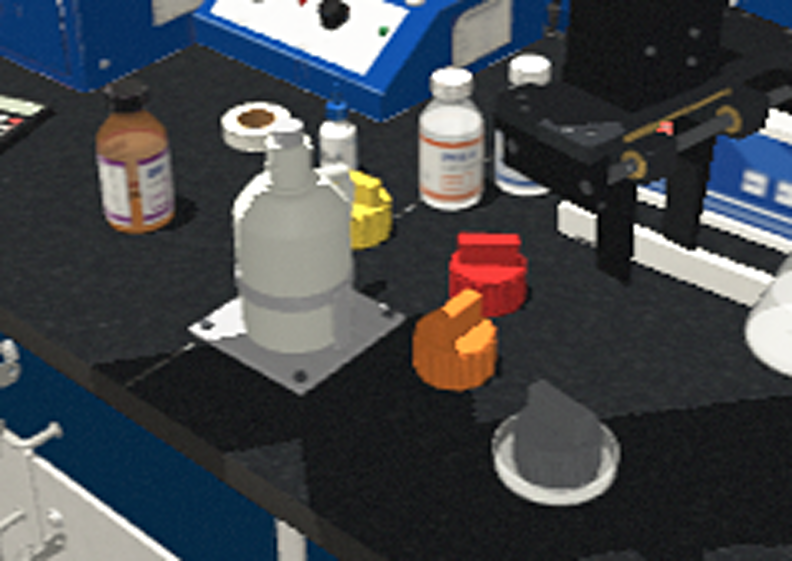

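The cap stands upright in the dish, centred near (558,450). The amber bottle is still standing at (135,160), and the gripper is clear of everything.

```bash
python3 -c "from cell import env;print(env.job_done())"
```

```text
the job is handed in; nothing more can be done
None
```

I pressed the safety cap down to about 25 N, turned it anticlockwise to its stop and lifted it off; it now stands upright in the glass dish, set down gently. The brown bottle was not touched, and the job was handed in at about 17 s (limit 61 s).

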